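# Lock the bayonet lid of the sample mill and switch it to run

### The job

Close the sample mill for its next run: take the lid from the white tray, set it on the mill's mouth with its two lugs in the two slots, press it in against the spring seal and twist it clockwise (seen from above) up to the stop so that it stays locked. Then push the ball-topped run lever all the way over to its other side. Do not tip or shift the tube rack, the amber bottle or the stack of dishes.

Things in the scene. Friction and masses are not known exactly. Their poses are not given: they have to be found in the camera images.
- lid: Lid: grey metal disc 100 mm across, 22 mm thick; two lugs stand out of its rim at its +x and -x (18 mm wide, 8 mm high, flush with the underside, 119 mm over both tips). On top a black bar handle along its x axis, over the lugs: 90 mm long, 16 wide, 34 high, top 54 mm above the underside. 0.35 kg. Origin: centre of the underside, z up. Same after a half turn.
- lid_bar (a point): Centre of the top face of the lid's bar handle, 54 mm above the lid's underside.
- tray: Shallow white tray, 210 mm by 170 mm, rim 14 mm high, floor 5 mm thick, fixed to the bench; the lid lies flat in it. Origin: centre of its underside, on the bench.
- mill: White sample mill, fixed. Origin: on the bench below the mouth's centre. Foot 270 mm (x) by 165 mm (y), 50 mm high, x from -180 to +90 mm; round chamber 143 mm across around the origin, rim 125 mm above the bench. Two upright ribs outside the chamber at the mill's +x and -x mark the locked direction of the lid's bar and lugs. Lies flat, turned about z only.
- mill_mouth (a point): Centre of the mouth, level with the rim's top, 125 mm above the bench. Opening 106 mm across in a lip 6 mm thick, with two slots for the lugs. Under the lip a channel 125 mm across lets the lugs turn clockwise (from above) by 60 degrees from the slots to the ribs, with a stop 2 degrees beyond; counter-clockwise is blocked.
- slot_a (a point): Middle of one slot in the lip, at the rim's top, 58 mm from the mouth's centre, 60 degrees counter-clockwise (from above) from the mill's +x. Each slot is 26 mm wide and goes out to 62 mm from the centre.
- slot_b (a point): Middle of the other slot, opposite slot_a.
- seal (a joint): Spring-loaded rubber seal in the mouth, m pressed down, 0 to 0.008. At 0 it bears a loosely laid lid with its underside 115 mm above the bench: lugs in the slots, unable to turn. They pass under the lip once pressed 4 mm (underside 111 mm; push about 6 N besides the lid's weight); it bottoms at 8 mm (about 10 N). Let go after twisting, the lid stays at 111 mm, held turned by friction.
- run_lever (a joint): The run lever (steel shaft, black ball) on the mill's foot, 135 mm from the mouth's centre towards the mill's -x, standing up from a grey block, pivot 72 mm above the bench. Angle in rad: 0 leans fully to the mill's -y side, 0.5 is upright, 1.0 leans fully to the mill's +y side (run). It stays where it is left; it turns about a line along the mill's x axis.
- run_lever_tip (a point): The centre of the run lever's black ball, 80 mm from the pivot, 142 mm above the bench when leaning fully either way. A few newtons move it.
- tube_rack: Bystander: blue tube rack with capped tubes, 90 by 200 mm, 87 mm high, loose. Origin: centre of its underside.
- reagent: Bystander: amber bottle with black cap, 66 mm in diameter, 140 mm high, loose. Origin: centre of its underside.
- dishes: Bystander: stack of round lidded dishes, 90 mm in diameter, 70 mm high, loose. Origin: centre of its underside.
There are look-alikes about, which are no part of the job. Leave any yellow look-alike of the lid alone.

How it is judged:
By the outcome, as a careful person would: the job done as asked, in the order asked, and still so for the second after the job is handed in, with the robot touching nothing.
It also fails if it takes over 51 s, if anything falls off the work surface, if the arm or the gripper's body presses on something with over 40 N, if the wrist force passes 120 N, or if a joint passes its speed limit or range.

### The arm

A 7-joint arm with a two-finger parallel gripper is mounted at the origin on the work surface. World frame = base frame: x ahead of the robot, y to its left, z up, the work surface at z = 0. Lengths are in mm, angles in rad, forces in N, time in s.
With the tool pointing down it reaches from about 400 to 875 mm from the base axis. Payload 19.3 kg.
Tool frame: the origin (TCP) lies on the centre line of the jaws, within the pads' length; the fingertips stand 25 mm ahead of it and the grasp point (between the pads) lies 6 mm ahead of it; z points along the fingers, y is the line along which they close (so a half turn about z gives the same grasp; the last joint's range is limited). The gripper opens to 85 mm and grips with 20 to 120 N. Pads are 22 mm wide; open, the fingers measure 114 mm over their backs; the gripper's body (76 mm by 85 mm) begins 54 mm behind the grasp point. The pads swing forward as they close: fully open they stand 13 mm farther back than shut.
Start: joints at [1.214, 0.521, -0.036, 1.599, 0.021, 1.021, -0.113], TCP at [176.775, -599.471, 256.291] pointing down, gripper open.
Joint ranges: [-2.91, 2.91], [-0.3, 2.13], [-1.5, 1.42], [0.17, 2.43], [-1.26, 4.41], [0.16, 1.93], [-2.52, 2.52]. Speed limits (rad/s): [1.89, 1.89, 2.39, 2.39, 3.01, 3.01, 3.01].

### API

Orientations are given as a rotation vector (axis times angle).
In Python, from bench import bot gives the robot as it stands.
- The arm moves only by the shell command python3 -m jog 'ROWS'. ROWS is a JSON object of lists of equal length, an entry for each row: "delta_rot": the turn, a rotation vector about the tool's x, y, z in degrees, a list of three; "travel": the shift along the tool's x, y, z in cm, a list of three; "grip": the opening, from 0 (shut) to 1 (fully open). A call has exactly 8 rows; each row is the pose to reach, as a shift and turn from the pose commanded when the call began, along the tool's axes at that moment; what a row does not reach only later rows make up. A row lasts 1/8 s, in which the tool goes at most 62.5 mm and 10.7 degrees, less where a joint would pass 70% of its speed; a pose out of reach is approached as far as the arm can. A call with a gripper value outside its range is refused whole. The fingers move at their own pace and stop on an object; the grip force is fixed at half the most. Time passes only in rows, so rows that repeat a pose let the fingers close, or fill a call up. It gives the time, the measured TCP pose, the force, the opening and the grip force at its end, in the units of the state.
- bot.get_obs(): the state, without advancing time (a new reading comes with each control period).
- bot.read_camera(name): name is "scene" or "side" or "wrist"; returns the picture (420x560x3 uint8, red, green, blue); there is no depth.
- bot.camera_params(name): a dict with "intrinsics" (3x3 intrinsics, pixels), "rvec" (rotation vector, rad) and "tvec" (3), from world to camera coordinates, as OpenCV has them; the wrist camera has in their place "mount" (4x4, takes a point from camera to tool coordinates, whose origin is the TCP and whose axes are the flange's). Camera axes: x right, y down, z forward; pixel columns grow to the right and rows downward; lengths in mm; the calibration is good to about 2 mm. A picture is of the moment at which its call begins: read the wrist's pose just before it. camera_params takes no time and is no camera call.
- bot.job_done(): hands the job in; it is judged then, once.
Trained networks look in the newest picture that a camera, given by its name, has taken for a name from the list of things; names that differ only in an ending like _2 or _b are one class to them, and where a whole thing is asked for, a point or a joint stands for the part that bears it (a point fixed in the world has none). Each returns a list of dicts, best first, with "score" (0 to 1); they miss things now and then, are a little off and sometimes report something else, mostly with a low value. They report only what shows in the picture. A call takes as long as a camera call. They do not tell look-alikes from the thing itself.
- bot.outline_of(name, camera): "region" (420x560 bool, what is visible of it) and "bbox" ([left, top, width, height] in pixels, round what is visible of it).
The state is a dict: "time_s": time; "q": joint angles; "qvel": joint speeds; "tau": joint torques, N m; "ee_pos": TCP position; "tool_rot": TCP orientation; "ft_force": force on the tool from outside, world axes, zero at the start; "wrist_torque": the same for the moment, N m; "width": opening from 0.0 (shut) to 1.0 (fully open); "gripper_force": force on a finger pad.
Only numpy, scipy, OpenCV 4.12 (cv2) and the standard library are available. Lean on these libraries where they do the work, as an engineer would, in place of code of your own. Each camera call takes 0.05 s, during which the arm holds its last target. There are 200 camera calls.

## Working session

There is one attempt and no reset: what is moved stays moved. The work goes in short steps, Python scripts to look and compute and a shell command to move; the robot and the scene stay as the last step left them, time stands still between calls to the robot, and variables do not carry over. Pictures are saved under pics/ and viewed, at most 10 in all, crops included, and the job is handed in when it is done.

```bash
ls; mkdir -p pics
cat > h.py <<'E'
import numpy as np, cv2
from bench import bot
from scipy.spatial.transform import Rotation as R
def cam(name):
    p=bot.camera_params(name);K=np.array(p["intrinsics"],float)
    if "mount" in p:
        o=bot.get_obs();T=np.eye(4);T[:3,:3]=R.from_rotvec(o["tool_rot"]).as_matrix();T[:3,3]=o["ee_pos"]
        W=T@np.array(p["mount"]);W=np.linalg.inv(W);return K,W[:3,:3],W[:3,3]
    return K,R.from_rotvec(np.ravel(p["rvec"])).as_matrix(),np.ravel(p["tvec"]).astype(float)
def proj(c,P):
    K,r,t=c;q=(np.atleast_2d(P)@r.T+t)@K.T;return q[:,:2]/q[:,2:]
def ray(c,uv):
    K,r,t=c;d=r.T@np.linalg.inv(K)@np.array([uv[0],uv[1],1.]);return -r.T@t,d/np.linalg.norm(d)
def onz(c,uv,z):
    o,d=ray(c,uv);return o+d*(z-o[2])/d[2]
def tri(obs):
    A=0;b=0
    for c,uv in obs:
        o,d=ray(c,uv);M=np.eye(3)-np.outer(d,d);A=A+M;b=b+M@o
    return np.linalg.solve(A,b)
def snap(n,f):
    c=cam(n);i=bot.read_camera(n);cv2.imwrite(f,cv2.cvtColor(i,cv2.COLOR_RGB2BGR));return c,i
E
python3 - <<'E'
from h import *
ims=[]
print(bot.get_obs())
for n in["scene","side","wrist"]:
    c,i=snap(n,f"pics/{n}0.png");print(n,-c[1].T@c[2]); print(bot.camera_params(n))
    for k in["lid","tray","mill","run_lever","run_lever_tip","tube_rack","reagent","dishes"]:
        try:print(k,[(round(d["score"],2),d["bbox"]) for d in bot.outline_of(k,n)])
        except Exception as e:print(k,e)
E
```

```text
pics
{'time_s': 0.0, 'q': array([ 1.21379597,  0.52202077, -0.03634543,  1.60000165,  0.0212053 ,
        1.02109619, -0.11281532]), 'qvel': array([-2.12430290e-03, -5.07760664e-04, -5.29343830e-05, -3.08320431e-04,
       -1.45867840e-03, -1.71127878e-04,  4.49434202e-05]), 'tau': array([ 2.42937545e-03, -9.27130580e+01,  1.98120967e+00, -3.69937384e+01,
        1.78061100e-02,  8.17249616e-03,  3.33112098e-05]), 'ee_pos': array([ 176.69080235, -599.18270199,  255.72358307]), 'tool_rot': array([-3.10824423e+00, -4.48792233e-01,  3.74978571e-04]), 'ft_force': array([-0.15068372,  0.03088325, -0.69764869]), 'wrist_torque': array([ 0.04754344,  0.04489658, -0.02855564]), 'gripper_force': 0.0, 'width': 1.000444070874062}
scene [1163.73991687  976.47280763  908.60647811]
{'intrinsics': array([[523.18334553,   0.        , 275.52212266],
       [  0.        , 523.18334553, 208.15590446],
       [  0.        ,   0.        ,   1.        ]]), 'rvec': array([ 0.72410956,  2.48734987, -1.31073696]), 'tvec': array([ 490.67849075,  -84.16417475, 1698.67786252])}
lid [(0.88, [310.4, 262.3, 46.8, 3
[... 1163 characters left out ...]
ishes [(0.84, [249.0, 349.9, 51.2, 68.4])]
wrist [ 242.16751064 -579.57324171  373.05864592]
{'intrinsics': array([[365.59986051,   0.        , 278.10404254],
       [  0.        , 365.59986051, 211.22277973],
       [  0.        ,   0.        ,   1.        ]]), 'mount': array([[-8.36472601e-04, -9.63227623e-01, -2.68685403e-01,
         6.83298697e+01],
       [ 9.99999459e-01, -9.71966755e-04,  3.71263486e-04,
        -5.70783594e-01],
       [-6.18764525e-04, -2.68684947e-01,  9.63227915e-01,
        -1.16748636e+02],
       [ 0.00000000e+00,  0.00000000e+00,  0.00000000e+00,
         1.00000000e+00]])}
lid []
tray []
mill []
run_lever []
run_lever_tip []
tube_rack []
reagent []
dishes []
```

View pics/scene0.png

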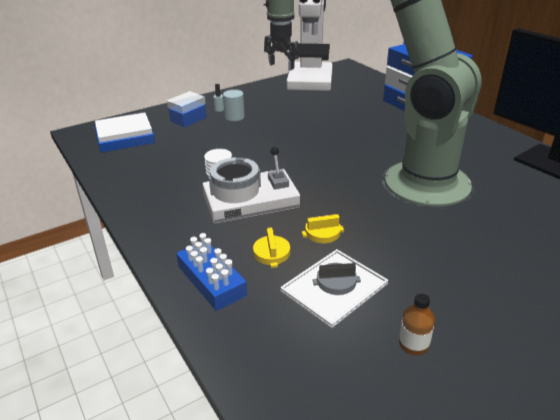

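View pics/side0.png

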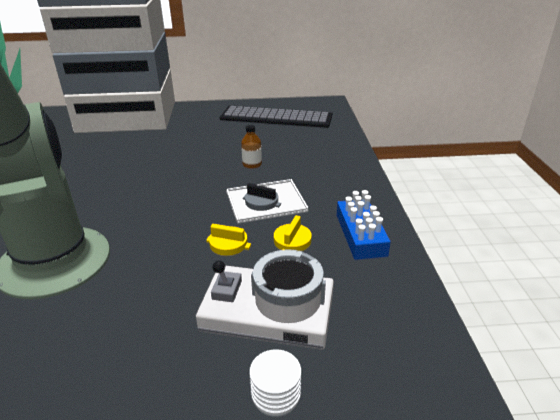

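Scene view: the grey lid sits in the white tray at (337,276). The yellow look-alikes are at (271,248) and (323,228), the mill mouth at (235,173) and the lever ball at (275,151). In the side view the lid is at (262,197), the yellow ones at (293,237) and (228,238), the mouth at (287,272) and the ball at (219,266). I choose the grey lid in the tray.

Run:
```python
from h import *
s,d=cam("scene"),cam("side")
for k,a,b in[("bar",(337,270),(262,191)),("mouth",(235,171),(287.5,272)),("ball",(275,151),(219,266.5)),("bottlecap",(422,300),(250.5,128)),("dishes",(218,155),(275,368))]:
    P=tri([(s,a),(d,b)]);print(k,P.round(1),proj(s,P).round(1),proj(d,P).round(1))
i=cv2.imread("pics/side0.png");j=cv2.imread("pics/scene0.png")
A=cv2.resize(i[170:350,190:345],None,fx=3,fy=3,interpolation=2)
B=cv2.resize(j[135:325,195:390],None,fx=1.7,fy=2.84,interpolation=2)[:540]
cv2.imwrite("pics/c1.png",np.hstack([A,cv2.copyMakeBorder(B,0,540-B.shape[0],0,0,0)]))
M=np.eye(3)
print(R.from_rotvec(bot.get_obs()["tool_rot"]).as_matrix().round(3))
```

```text
bar [537.3 219.7  43.3] [[336.1 270.5]] [[261.2 190.6]]
mouth [ 576.1 -227.9  119.5] [[234.6 171.2]] [[286.8 271.8]]
ball [ 437.5 -227.   144. ] [[274.4 151.3]] [[218. 266.]]
bottlecap [512.8 467.8 133.6] [[421.2 300.5]] [[250.  127.7]]
dishes [ 537.7 -424.    71.5] [[217.7 155.1]] [[274.4 367.8]]
[[ 0.959  0.283  0.   ]
 [ 0.283 -0.959  0.   ]
 [ 0.    -0.    -1.   ]]
```

View pics/c1.png

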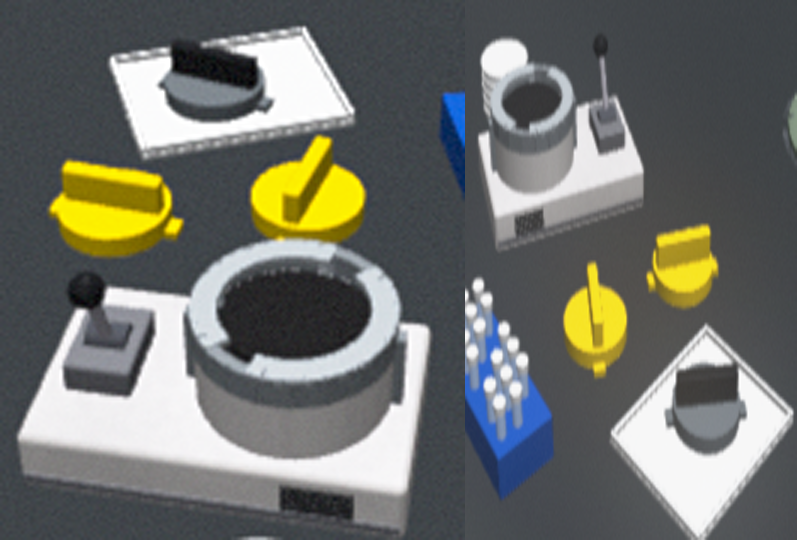

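The crop confirms the choice: the grey disc with the black bar is in the white tray, and both look-alikes outside it are yellow. The mill's slots show at crop (345,265) and (240,355), and the lever leans to the mill's -y side. I'll go over the mill first for a close look, then to the lid.

```bash
python3 -m jog '{"delta_rot":[[0,0,-10],[0,0,-20],[0,0,-30],[0,0,-40],[0,0,-50],[0,0,-60],[0,0,-70],[0,0,-80]],"travel":[[5.6,-2.9,-1],[11.2,-5.8,-2],[16.8,-8.7,-3],[22.4,-11.6,-4],[28,-14.5,-5],[33.6,-17.4,-6],[39.2,-20.3,-7],[44.8,-23.2,-8]],"grip":[1,1,1,1,1,1,1,1]}'
python3 - <<'E'
from h import *
c,i=snap("wrist","pics/w1.png")
o=bot.get_obs();print(o["q"].round(2),o["qvel"].round(2))
for k in["mill","run_lever_tip","lid"]:
    print(k,[(round(d["score"],2),d["bbox"]) for d in bot.outline_of(k,"wrist")])
# overlay guess
print(proj(c,[[576,-228,125],[437,-227,142]]))
E
```

```text
time_s: 2.35
ee_pos: [534.3, -256.2, 335.2]
tool_rot: [2.087, 2.348, -0.0]
ft_force: [0.6, -1.2, -0.8]
width: 0.998
gripper_force: 0.0
[ 0.68  0.43 -0.49  1.57  0.21  1.19  0.29] [ 0.04 -0.02  0.02  0.06 -0.05 -0.06 -0.08]
mill [(0.92, [144.1, 14.1, 279.4, 235.2]), (0.17, [149.4, 107.8, 49.5, 55.3])]
run_lever_tip [(0.87, [146.6, 112.8, 48.7, 50.9]), (0.51, [144.3, 17.3, 278.8, 228.3])]
lid []
[[327.91540981 161.80018173]
 [166.56396954 144.05814247]]
```

View pics/w1.png

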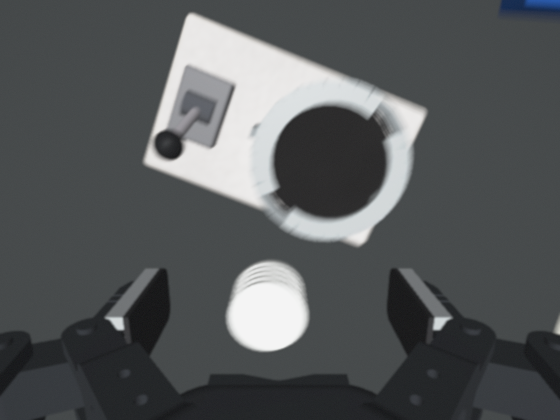

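The wrist view shows the mill well. The mouth centre is near (331,160), the slots near (388,115) and (274,207), and the ball at (168,145). The foot corners are (190,14), (428,108), (365,246) and (144,163).

Run:
```python
from h import *
c=cam("wrist");s,d=cam("scene"),cam("side")
f=[onz(c,p,50)for p in[(190,14),(428,108),(365,246),(144,163)]]
a=lambda v:np.degrees(np.arctan2(v[1],v[0])).round(1)
print("foot",[x.round(0) for x in f],a(f[1]-f[0]),a(f[2]-f[3]),a(f[0]-f[3])-90)
A,B=onz(c,(388,115),125),onz(c,(274,207),125);print("slots",A,B,a(A-B),(A+B)/2)
print("mouth",onz(c,(331,160),125),tri([(c,(331,160)),(d,(287.5,272)),(s,(235,171))]))
print("ball",tri([(c,(168,145)),(d,(219,266.5)),(s,(275,151))]),tri([(c,(168,145)),(d,(219,266.5))]))
# lid rough yaw from side image lugs, z=9
L=[onz(d,(190+x/3,170+y/3),9)for x,y in[(165,85),(268,103)]];print("lid",L,a(L[1]-L[0]))
o=bot.get_obs();M=R.from_rotvec(o["tool_rot"]).as_matrix();print(M.round(3));P=np.array([537,210,300.]);print("travel cm",M.T@(P-o["ee_pos"])/10)
```

```text
foot [array([ 429., -108.,   50.]), array([ 683., -169.,   50.]), array([ 644., -330.,   50.]), array([ 386., -262.,   50.])] -13.6 -14.8 -15.700000000000003
slots [ 620.73566809 -182.66120501  125.        ] [ 532.0416434  -275.39022791  125.        ] 46.3 [ 576.38865574 -229.02571646  125.        ]
mouth [ 577.75808229 -226.57187073  125.        ] [ 577.00980553 -227.34045788  119.68975313]
ball [ 437.75697363 -227.14548016  144.01099729] [ 438.76872697 -227.49080047  143.3134852 ]
lid [array([488.01386095, 235.73572783,   9.        ]), array([588.30096963, 194.02201586,   9.        ])] -22.6
[[-0.114  0.994 -0.   ]
 [ 0.994  0.114  0.   ]
 [ 0.    -0.    -1.   ]]
travel cm [46.33622824  5.6285341   3.45915247]
```

```bash
python3 -m jog '{"delta_rot":[[0,0,-8],[0,0,-16],[0,0,-24],[0,0,-32],[0,0,-40],[0,0,-48],[0,0,-56],[0,0,-60]],"travel":[[5.8,0.7,0.4],[11.6,1.4,0.8],[17.4,2.1,1.2],[23.2,2.8,1.7],[29,3.5,2.2],[34.8,4.2,2.7],[40.6,4.9,3.2],[46.4,5.6,3.5]],"grip":[1,1,1,1,1,1,1,1]}'
python3 - <<'E'
from h import *
c,i=snap("wrist","pics/w2.png")
for k in["lid"]:
    for d in bot.outline_of(k,"wrist"): print(k,round(d["score"],2),d["bbox"])
E
```

```text
time_s: 3.55
ee_pos: [537.0, 209.7, 299.3]
tool_rot: [0.642, 3.075, -0.002]
ft_force: [1.3, -0.5, 0.2]
width: 1.002
gripper_force: 0.0
lid 0.94 [117.6, 241.7, 98.2, 85.8]
lid 0.91 [241.8, 111.7, 89.5, 108.2]
lid 0.72 [39.6, 103.7, 103.0, 103.6]
```

View pics/w2.png

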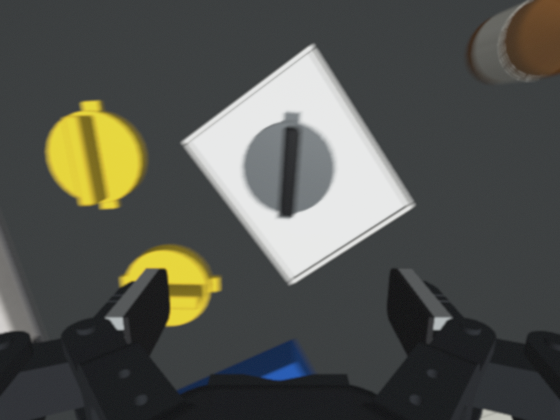

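The wrist view shows the grey lid in the tray with its bar from (292,127) to (287,217). The yellow ones are at (97,155) and (170,285), and the bottle is at top right.

Run:
```python
from h import *
c=cam("wrist");s,d=cam("scene"),cam("side")
a=lambda v:np.degrees(np.arctan2(v[1],v[0])).round(1)
i=cv2.imread("pics/w2.png",0)[100:235,235:340]
m=(i<62).astype(np.uint8)
n,l,st,ce=cv2.connectedComponentsWithStats(m)
k=[j for j in range(1,n) if 300<st[j,4]<3000 and st[j,2]<40]
for j in k:
    ys,xs=np.where(l==j);(x,y),wh,an=cv2.minAreaRect(np.c_[xs,ys].astype(np.float32));print((x+235,y+100),wh,an)
    b=cv2.boxPoints(((x+235,y+100),wh,an));W=[onz(c,p,59)for p in b];print(b.round(1),[np.linalg.norm(W[t]-W[t-1]).round(1) for t in range(4)],[a(W[t]-W[t-1]) for t in range(4)],np.mean(W,0))
C=(289.6,172)
print(onz(c,C,59),tri([(c,C),(s,(337,270)),(d,(262,191))]),a(onz(c,(292,127),59)-onz(c,(287,217),59)))
o=bot.get_obs();M=R.from_rotvec(o["tool_rot"]).as_matrix();print(a(M[:,0]),M.T@(onz(c,C,59)-o["ee_pos"])/10)
```

```text
(288.73076248168945, 171.37713623046875) (11.319958686828613, 87.1373519897461) 3.9724960327148438
[[280.1 214.4]
 [286.1 127.5]
 [297.4 128.3]
 [291.4 215.2]] [np.float64(11.5), np.float64(86.3), np.float64(10.8), np.float64(86.3)] [np.float64(-117.4), np.float64(153.0), np.float64(62.9), np.float64(-26.5)] [532.00794778 228.25255968  59.        ]
[531.69487378 229.41175338  59.        ] [536.65126546 224.31424011  42.47555731] 154.1
156.8 [ 0.88585659  1.16038335 24.02967517]
```

```bash
python3 -m jog '{"delta_rot":[[0,0,1],[0,0,2],[0,0,3],[0,0,3.3],[0,0,3.3],[0,0,3.3],[0,0,3.3],[0,0,3.3]],"travel":[[0.3,0.4,4],[0.6,0.8,8],[0.9,1.15,12],[0.9,1.15,15],[0.9,1.15,15],[0.9,1.15,15],[0.9,1.15,15],[0.9,1.15,15]],"grip":[1,1,1,1,1,1,1,1]}'
python3 - <<'E'
from h import *
c,i=snap("wrist","pics/w3.png")
o=bot.get_obs();M=R.from_rotvec(o["tool_rot"]).as_matrix()
print(proj(c,o["ee_pos"]+M@np.array([0,0,o["ee_pos"][2]-59])))
E
```

```text
time_s: 4.65
ee_pos: [533.6, 223.8, 150.5]
tool_rot: [0.73, 3.054, 0.001]
ft_force: [0.4, -0.1, 0.3]
width: 1.002
gripper_force: 0.0
[[277.11856304 227.045987  ]]
```

View pics/w3.png

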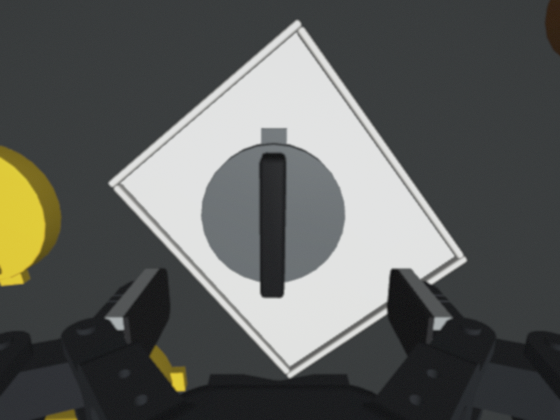

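Close up, the bar runs from (273,155) to (273,297), centred on (273,226). The TCP axis projects to (277,227), so the bar is 2 mm off and aligned in yaw. I'll check its height from the two wrist views, then grasp.

```bash
python3 - <<'E'
from h import *
c=cam("wrist");K,r,t=c
p=bot.camera_params("wrist")
T=np.eye(4);T[:3,:3]=R.from_rotvec([.642,3.075,-.002]).as_matrix();T[:3,3]=[537,209.7,299.3]
W=np.linalg.inv(T@np.array(p["mount"]));c2=(K,W[:3,:3],W[:3,3])
for a,b in[((273,226),(289,171.5)),((273.5,157),(292,128)),((272.5,297),(286,215))]:print(tri([(c,a),(c2,b)]))
E
python3 -m jog '{"delta_rot":[[0,0,0],[0,0,0],[0,0,0],[0,0,0],[0,0,0],[0,0,0],[0,0,0],[0,0,0]],"travel":[[0,-0.2,3],[0,-0.2,6],[0,-0.2,8],[0,-0.2,9],[0,-0.2,9],[0,-0.2,9],[0,-0.2,9],[0,-0.2,9]],"grip":[1,1,1,1,1,0,0,0]}'
```

```text
[532.05064703 222.67578245  59.99119759]
[494.56089737 241.9057959   70.07412634]
[569.51375419 203.21319025  68.21764792]
time_s: 5.7
ee_pos: [532.5, 222.1, 60.0]
tool_rot: [0.73, 3.055, 0.0]
ft_force: [0.0, 0.8, -0.2]
width: 0.382
gripper_force: 0.0
```

```bash
python3 -m jog '{"delta_rot":[[0,0,0],[0,0,0],[0,0,0],[0,0,0],[0,0,0],[0,0,0],[0,0,0],[0,0,0]],"travel":[[0,0,0],[0,0,0],[0,0,0],[0,0,-2],[0,0,-6],[0,0,-11],[0,0,-16],[0,0,-20]],"grip":[0,0,0,0,0,0,0,0]}'
python3 - <<'E'
from h import *
o=bot.get_obs();print(o["q"].round(2))
c,i=snap("wrist","pics/w4.png")
M=R.from_rotvec(o["tool_rot"]).as_matrix();print(np.degrees(np.arctan2(M[1,0],M[0,0])))
E
```

```text
time_s: 6.7
ee_pos: [532.0, 222.2, 262.8]
tool_rot: [0.729, 3.055, 0.002]
ft_force: [0.5, 0.8, -3.8]
width: 0.173
gripper_force: 59.0
[ 0.04  0.53 -0.78  1.7   0.42  1.08  0.24]
153.16026547840858
```

View pics/w4.png

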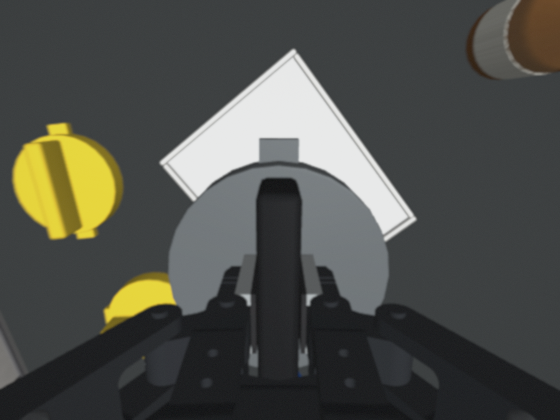

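The lid is held: the bar lies between the pads, the disc spans columns 168–389 with its front edge at row 162, and the front lug tip is at (279,139).

Run:
```python
from h import *
p=bot.camera_params("wrist");K=np.array(p["intrinsics"]);m=np.array(p["mount"])
def tool(uv,z):
    d=m[:3,:3]@np.linalg.inv(K)@[uv[0],uv[1],1];return m[:3,3]+d*(z-m[2,3])/d[2]
print("disc front",tool((278.5,162),33),"lug tip",tool((279,139),47),"L/R",tool((168,268),33),tool((389,268),33),"bar front top",tool((279,181),1))
o=bot.get_obs();M=R.from_rotvec(o["tool_rot"]).as_matrix();print(M.T@(np.array([577,-227.5,262])-o["ee_pos"])/10)
```

```text
disc front [46.95865592  0.83817641 33.        ] lug tip [55.18786088  1.05296396 47.        ] L/R [ -0.10196174 -48.26639526  33.        ] [-0.10606357 49.83486272 33.        ] bar front top [45.10862684  1.0233422   1.        ]
[-24.26469408 -38.24915282   0.43899825]
```

```bash
python3 -m jog '{"delta_rot":[[0,0,9],[0,0,18],[0,0,28],[0,0,38],[0,0,48],[0,0,58],[0,0,68],[0,0,77]],"travel":[[-2.5,-4,0],[-5.6,-8.8,0],[-8.7,-13.6,0],[-11.8,-18.5,0],[-15,-23.5,0],[-18.1,-28.3,0],[-21.2,-33.1,0],[-24.3,-38,0]],"grip":[0,0,0,0,0,0,0,0]}' && python3 -m jog '{"delta_rot":[[0,0,9],[0,0,18],[0,0,27],[0,0,30.7],[0,0,30.7],[0,0,30.7],[0,0,30.7],[0,0,30.7]],"travel":[[0,0,1],[0,0,2],[0,0,3.5],[0,0,5],[0,0,6],[0,0,6],[0,0,6],[0,0,6]],"grip":[0,0,0,0,0,0,0,0]}'
python3 - <<'E'
from h import *
o=bot.get_obs();M=R.from_rotvec(o["tool_rot"]).as_matrix();print(np.degrees(np.arctan2(M[1,0],M[0,0])),o["q"].round(2))
snap("wrist","pics/w5.png");c,i=snap("side","pics/s5.png");c2,j=snap("scene","pics/sc5.png")
A=cv2.resize(cv2.imread("pics/w5.png"),None,fx=.8,fy=.8)
B=cv2.resize(cv2.imread("pics/s5.png")[200:350,210:340],(344,397),interpolation=2)[:336]
B=cv2.resize(cv2.imread("pics/s5.png")[210:340,215:345],(336,336),interpolation=2)
cv2.imwrite("pics/c5.png",np.hstack([A,B]))
E
```

```text
time_s: 7.75
ee_pos: [577.1, -228.1, 260.6]
tool_rot: [2.478, 1.931, 0.001]
ft_force: [0.6, 1.1, -1.3]
width: 0.176
gripper_force: 59.2
time_s: 8.75
ee_pos: [577.5, -226.8, 200.2]
tool_rot: [2.897, 1.213, 0.001]
ft_force: [0.7, 0.2, -3.1]
width: 0.173
gripper_force: 59.2
45.44973669216436 [ 0.45  0.58 -0.25  1.66  0.17  0.92 -0.64]
```

View pics/c5.png

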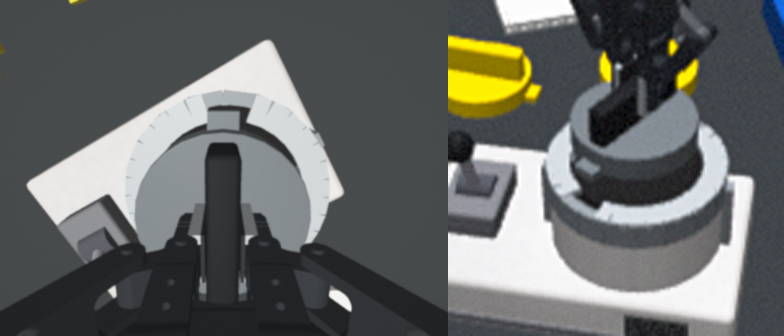

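Run:
```python
from h import *
c=cam("wrist");o=bot.get_obs();M=R.from_rotvec(o["tool_rot"]).as_matrix();e=o["ee_pos"]
print("predicted mouth, slots:")
f=lambda uv,z:(M.T@(onz(c,uv,z)-e)).round(1)
for n,uv,z in[("rim front",(229,92),125),("rim left",(125,170),125),("rim right",(329,180),125),("slotL",(205,98),125),("slotR",(253,101),125),("lugtipL",(207,108),153),("lugtipR",(239,108),153)]:
    print(n,f((uv[0]/.8,uv[1]/.8),z))
mo=np.array([577,-227.5,125]);t=np.radians(45.5);u=np.array([np.cos(t),np.sin(t),0])
v=np.array([-u[1],u[0],0])
P=[mo+58*u,mo+45*u+13*v,mo+45*u-13*v,mo+62*u+13*v,mo+62*u-13*v]+[mo+71.5*np.array([np.cos(a),np.sin(a),0])for a in np.arange(0,6.28,.1)]
px=proj(c,P)
i=cv2.imread("pics/w5.png")
i=cv2.resize(i[90:310,140:440],None,fx=2.6,fy=2.6,interpolation=2)
for k,p in enumerate(px):
    q=((p-[140,90])*2.6);cv2.circle(i,tuple(int(x) for x in q),2,(0,0,255) if k<5 else (0,255,0),-1)
cv2.imwrite("pics/c6.png",i)
```

```text
predicted mouth, slots:
rim front [65.7  3.9 74.9]
rim left [ 14.4 -66.6  74.9]
rim right [ 7.1 73.  74.9]
slotL [ 62.  -11.3  74.9]
slotR [60.1 19.3 74.9]
lugtipL [57.6 -8.7 46.9]
lugtipR [57.6  8.9 46.9]
```

View pics/c6.png

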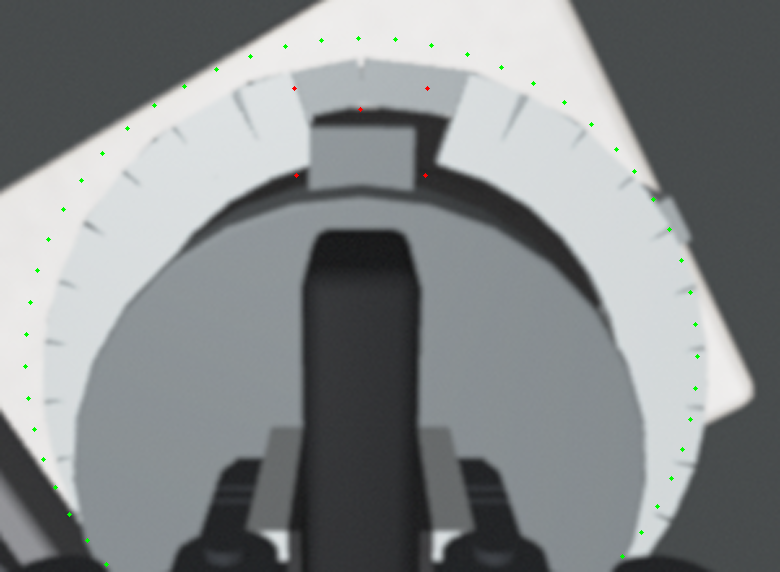

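The zoom shows the front lug at (362,155) and the slot centred near column 375. The rim spans columns 43–707, centre 375. So I need about +2.4 mm in tool y; x agrees within 1 mm.

```bash
python3 -m jog '{"delta_rot":[[0,0,0],[0,0,0],[0,0,0],[0,0,0],[0,0,0],[0,0,0],[0,0,0],[0,0,0]],"travel":[[-0.07,0.24,0],[-0.07,0.24,0.8],[-0.07,0.24,1.6],[-0.07,0.24,2.2],[-0.07,0.24,2.7],[-0.07,0.24,2.9],[-0.07,0.24,2.9],[-0.07,0.24,2.9]],"grip":[0,0,0,0,0,0,0,0]}'
```

```text
time_s: 9.9
ee_pos: [578.6, -228.9, 170.8]
tool_rot: [2.898, 1.213, 0.0]
ft_force: [-0.1, 0.4, -2.5]
width: 0.175
gripper_force: 59.3
```

No contact at underside ≈116 mm, so the lugs are in the slots (the rim is at 125). Next I press.

```bash
python3 -m jog '{"delta_rot":[[0,0,0],[0,0,0],[0,0,0],[0,0,0],[0,0,0],[0,0,0],[0,0,0],[0,0,0]],"travel":[[0,0,0.2],[0,0,0.4],[0,0,0.6],[0,0,0.7],[0,0,0.7],[0,0,0.7],[0,0,0.7],[0,0,0.7]],"grip":[0,0,0,0,0,0,0,0]}'
```

```text
time_s: 10.9
ee_pos: [578.8, -228.9, 164.2]
tool_rot: [2.897, 1.213, 0.001]
ft_force: [-0.8, 0.7, 8.8]
width: 0.173
gripper_force: 60.9
```

The force matches the spring at about 6 mm pressed. Now I twist clockwise (tool +z).

```bash
python3 -m jog '{"delta_rot":[[0,0,2],[0,0,5],[0,0,9],[0,0,14],[0,0,19],[0,0,24],[0,0,27],[0,0,28]],"travel":[[0,0,0],[0,0,0],[0,0,0],[0,0,0],[0,0,0],[0,0,0],[0,0,0],[0,0,0]],"grip":[0,0,0,0,0,0,0,0]}'
python3 - <<'E'
from h import *
o=bot.get_obs();M=R.from_rotvec(o["tool_rot"]).as_matrix();print(np.degrees(np.arctan2(M[1,0],M[0,0])),o["wrist_torque"],o["ft_force"],o["q"].round(2))
E
```

```text
time_s: 11.9
ee_pos: [579.4, -229.3, 164.4]
tool_rot: [3.104, 0.474, 0.003]
ft_force: [1.5, -1.3, 8.5]
width: 0.173
gripper_force: 60.8
17.370091206695793 [-0.28793442 -0.09682002  0.06624118] [ 1.52812981 -1.33329177  8.50746241] [ 0.36  0.62 -0.11  1.68  0.09  0.84 -1.06]
```

```bash
python3 -m jog '{"delta_rot":[[0,0,3],[0,0,8],[0,0,13],[0,0,18],[0,0,23],[0,0,27],[0,0,30],[0,0,30]],"travel":[[0,0,0],[0,0,0],[0,0,0],[0,0,0],[0,0,0],[0,0,0],[0,0,0],[0,0,0]],"grip":[0,0,0,0,0,0,0,0]}'
python3 - <<'E'
from h import *
o=bot.get_obs();M=R.from_rotvec(o["tool_rot"]).as_matrix();print(np.degrees(np.arctan2(M[1,0],M[0,0])),o["wrist_torque"],o["ft_force"],o["q"].round(2))
E
```

```text
time_s: 12.9
ee_pos: [578.8, -231.0, 164.5]
tool_rot: [3.12, -0.347, 0.003]
ft_force: [-1.5, -9.1, 8.3]
width: 0.171
gripper_force: 60.8
-12.676981392298933 [-2.0918266   0.35533792  0.07179128] [-1.54931374 -9.11676335  8.25278813] [ 0.26  0.62  0.03  1.69 -0.02  0.83 -1.49]
```

```bash
python3 -m jog '{"delta_rot":[[0,0,0],[0,0,0],[0,0,1],[0,0,2],[0,0,3],[0,0,4],[0,0,5],[0,0,5]],"travel":[[0,0.1,0],[0,0.2,0],[0,0.2,0],[0,0.2,0],[0,0.2,0],[0,0.2,0],[0,0.2,0],[0,0.2,0]],"grip":[0,0,0,0,0,0,0,0]}'
python3 - <<'E'
from h import *
o=bot.get_obs();M=R.from_rotvec(o["tool_rot"]).as_matrix();print(np.degrees(np.arctan2(M[1,0],M[0,0])),o["wrist_torque"],o["ft_force"],o["q"].round(2))
E
```

```text
time_s: 13.9
ee_pos: [578.0, -233.0, 164.4]
tool_rot: [3.102, -0.48, 0.002]
ft_force: [-3.9, -9.3, 9.1]
width: 0.178
gripper_force: 61.3
-17.595447723342204 [-2.22330966  0.86652443  0.91964298] [-3.92139473 -9.30945094  9.1182476 ] [ 0.25  0.62  0.05  1.69 -0.04  0.83 -1.56]
```

```bash
python3 -m jog '{"delta_rot":[[0,0,0.5],[0,0,1],[0,0,1.5],[0,0,2],[0,0,2.5],[0,0,2.5],[0,0,2.5],[0,0,2.5]],"travel":[[0,0,0],[0,0,0],[0,0,0],[0,0,0],[0,0,0],[0,0,0],[0,0,0],[0,0,0]],"grip":[0,0,0,0,0,0,0,0]}'
python3 - <<'E'
from h import *
o=bot.get_obs();M=R.from_rotvec(o["tool_rot"]).as_matrix();print(np.degrees(np.arctan2(M[1,0],M[0,0])),o["wrist_torque"],o["ft_force"],o["width"])
E
```

```text
time_s: 14.9
ee_pos: [577.9, -233.1, 164.4]
tool_rot: [3.091, -0.547, 0.002]
ft_force: [-3.5, -9.8, 7.7]
width: 0.171
gripper_force: 72.8
-20.066700562978262 [-2.39883836  0.77487878  1.25809594] [-3.53055295 -9.84282648  7.70670107] 0.17071124734532742
```

At the stop: torque rose from 0.07 to 1.26 N m. I'll relax the twist, release and rise.

```bash
python3 -m jog '{"delta_rot":[[0,0,-1.5],[0,0,-2],[0,0,-2],[0,0,-2],[0,0,-2],[0,0,-2],[0,0,-2],[0,0,-2]],"travel":[[0,0,0],[0,0,0],[0,0,0],[0,0,0],[0,0,0],[0,0,0],[0,0,-0.5],[0,0,-2]],"grip":[0,0,0.3,0.5,0.7,0.8,0.8,0.8]}' && python3 -m jog '{"delta_rot":[[0,0,0],[0,0,0],[0,0,0],[0,0,0],[0,0,0],[0,0,0],[0,0,0],[0,0,0]],"travel":[[0,0,-4],[0,0,-8],[0,0,-12],[0,0,-12],[0,0,-12],[0,0,-12],[0,0,-12],[0,0,-12]],"grip":[0.8,0.5,0,0,0,0,0,0]}'
python3 - <<'E'
from h import *
c,i=snap("wrist","pics/w7.png");d,j=snap("side","pics/s7.png")
o=bot.get_obs();print(o["q"].round(2))
A=cv2.imread("pics/w7.png");B=cv2.resize(cv2.imread("pics/s7.png")[230:350,190:340],None,fx=1.6,fy=1.6,interpolation=2)
B=cv2.copyMakeBorder(B,0,420-B.shape[0],0,0,0)
cv2.imwrite("pics/c7.png",np.hstack([A,B]))
t=np.radians(-14.5);u=np.array([np.cos(t),np.sin(t),0]);v=np.array([-u[1],u[0],0]);m0=np.array([577,-229,0])
print("pivot",m0-135*u,"ball0",m0-135*u-38*v,"ball1",m0-135*u+38*v, proj(c,[m0-135*u-38*v+[0,0,142]]))
E
```

```text
time_s: 15.9
ee_pos: [577.8, -230.8, 183.9]
tool_rot: [-3.102, 0.493, 0.002]
ft_force: [-0.3, 0.7, 0.6]
width: 0.799
gripper_force: 0.0
time_s: 16.9
ee_pos: [578.0, -230.8, 303.2]
tool_rot: [-3.103, 0.493, 0.001]
ft_force: [0.6, 0.9, -1.0]
width: 0.003
gripper_force: 0.0
[ 0.24  0.48  0.07  1.56 -0.04  1.11 -1.57]
pivot [ 446.30006855 -195.19869945    0.        ] ball0 [ 436.78562839 -231.98830979    0.        ] ball1 [ 455.8145087  -158.40908912    0.        ] [[329.81232363 347.11437458]]
```

View pics/c7.png

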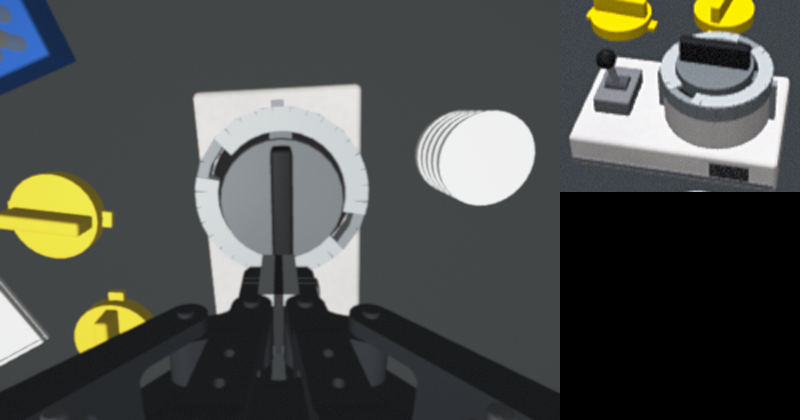

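The lid is in with its bar (281,150)–(285,255) pointing at the rib (277,103), and both slots at (215,165) and (342,228) are clear of lugs. The side inset agrees, and it shows the lever still leaning to -y. With the fingers shut I'll go to the ball's -y side and push towards the mill's +y.

```bash
python3 -m jog '{"delta_rot":[[0,0,-1],[0,0,-2],[0,0,-3.2],[0,0,-3.2],[0,0,-3.2],[0,0,-3.2],[0,0,-3.2],[0,0,-3.2]],"travel":[[-4.4,2.6,0],[-8.8,5.2,0],[-13.2,7.8,1],[-13.2,7.8,5],[-13.2,7.8,10],[-13.2,7.8,14.8],[-13.2,7.8,14.8],[-13.2,7.8,14.8]],"grip":[0,0,0,0,0,0,0,0]}'
python3 - <<'E'
from h import *
d=cam("side");bot.read_camera("side");r=bot.outline_of("run_lever_tip","side");print([(x["score"],x["bbox"]) for x in r])
o=bot.get_obs();M=R.from_rotvec(o["tool_rot"]).as_matrix();print(M.T@(np.array([437.8,-227.2,144])-o["ee_pos"]))
E
```

```text
time_s: 18.0
ee_pos: [429.0, -264.5, 157.1]
tool_rot: [3.115, -0.407, 0.002]
ft_force: [-0.8, -0.2, 0.3]
width: -0.0
gripper_force: 0.0
[(0.66, [251.8, 350.9, 50.5, 65.4]), (0.53, [220.2, 261.0, 5.1, 19.3])]
[ -1.39211698 -38.25416955  13.47633929]
```

```bash
python3 -m jog '{"delta_rot":[[0,0,0],[0,0,0],[0,0,0],[0,0,0],[0,0,0],[0,0,0],[0,0,0],[0,0,0]],"travel":[[0,-1,0],[0,-2,0],[0,-3,0],[0,-4,0],[0,-5,0],[0,-6,0],[0,-7,0],[0,-7.5,0]],"grip":[0,0,0,0,0,0,0,0]}' && python3 -m jog '{"delta_rot":[[0,0,0],[0,0,0],[0,0,0],[0,0,0],[0,0,0],[0,0,0],[0,0,0],[0,0,0]],"travel":[[0,-0.3,0],[0,-0.6,0],[0,-0.9,0],[0,-1.2,0],[0,-1.4,0],[0,-1.6,0],[0,-1.6,0],[0,-1.6,0]],"grip":[0,0,0,0,0,0,0,0]}'
```

```text
time_s: 19.1
ee_pos: [447.8, -190.8, 155.5]
tool_rot: [-3.115, 0.406, 0.0]
ft_force: [-0.2, -0.4, -1.5]
width: -0.003
gripper_force: 0.5
time_s: 20.1
ee_pos: [449.5, -183.6, 155.7]
tool_rot: [3.106, -0.417, -0.0]
ft_force: [-11.7, -53.8, -4.6]
width: -0.003
gripper_force: 27.3
```

The lever is at its end stop (ball ≈ y -160, as predicted). I'll back off and retreat upward.

```bash
python3 -m jog '{"delta_rot":[[0,0,0],[0,0,0],[0,0,0],[0,0,0],[0,0,0],[0,0,0],[0,0,0],[0,0,0]],"travel":[[0,1,0],[0,3,0],[0,5,0],[0,6,-3],[0,6,-8],[0,6,-13],[0,6,-15],[0,6,-15]],"grip":[0,0,0,0,0,0,0,0]}' && python3 -m jog '{"delta_rot":[[0,0,0],[0,0,0],[0,0,0],[0,0,0],[0,0,0],[0,0,0],[0,0,0],[0,0,0]],"travel":[[0,4,0],[0,8,0],[0,12,0],[0,16,0],[0,20,0],[0,20,0],[0,20,0],[0,20,0]],"grip":[0,0,0,0,0,0,0,0]}'
python3 - <<'E'
from h import *
O=[]
for n in["side","scene"]:
    c,i=snap(n,f"pics/{n}9.png");g=i.max(2);
    t=np.radians(-14.5);u=np.array([np.cos(t),np.sin(t)]);v=np.array([-u[1],u[0]]);m=np.array([577,-229]);b=np.r_[m-135*u+38*v,142];b0=np.r_[437.8,-227.2,144]
    for nm,P in(("run",b),("old",b0)):
        x,y=proj(c,P)[0];x,y=int(x),int(y);w=g[y-9:y+10,x-9:x+10];ys,xs=np.where(w<45)
        print(n,nm,(x,y),len(xs),(xs.mean()+x-9,ys.mean()+y-9) if len(xs) else None)
        if nm=="run":O.append((c,(xs.mean()+x-9,ys.mean()+y-9)))
    for k in["run_lever_tip","lid","mill","tube_rack","reagent","dishes"]:print(k,[(round(d["score"],2),d["bbox"]) for d in bot.outline_of(k,n)])
print(tri(O),b)
E
```

```text
time_s: 21.1
ee_pos: [436.8, -234.3, 306.9]
tool_rot: [3.115, -0.407, 0.004]
ft_force: [0.2, 0.4, -0.6]
width: 0.003
gripper_force: 0.0
time_s: 22.1
ee_pos: [385.5, -426.5, 305.3]
tool_rot: [-3.115, 0.404, 0.0]
ft_force: [0.2, -0.5, 0.2]
width: -0.002
gripper_force: 0.0
side run (228, 245) 74 (np.float64(228.6081081081081), np.float64(246.8783783783784))
side old (218, 266) 0 None
run_lever_tip [(0.55, [223.7, 236.6, 11.3, 41.2])]
lid [(0.88, [264.2, 249.9, 48.4, 40.5]), (0.69, [201.0, 224.4, 47.4, 28.3]), (0.68, [273.5, 217.6, 37.0, 36.5])]
mill []
tube_rack [(0.79, [334.6, 189.2, 53.7, 70.1]), (0.53, [264.9, 249.6, 46.9, 40.1])]
reagent [(0.68, [261.4, 252.2, 52.5, 38.7])]
dishes [(0.78, [248.5, 350.7, 55.9, 69.3]), (0.7, [221.1, 238.5, 17.6, 38.4])]
scene run (281, 162) 19 (np.float64(280.4736842105263), np.float64(163.89473684210526))
scene old (274, 151) 0 None
run_lever_tip [(0.18, [203.7, 148.4, 30.1, 29.3])]
lid [(0.95, [304.4, 215.2, 38.1, 29.0]), (0.85, [214.4, 155.9, 35.1, 26.8]), (0.72, [251.9, 229.3, 36.4, 39.4]), (0.35, [202.1, 147.6, 30.9, 28.7])]
mill [(0.58, [204.8, 157.8, 94.2, 67.5])]
tube_rack [(0.77, [178.0, 236.5, 68.9, 74.0])]
reagent [(0.62, [401.7, 293.5, 32.0, 61.6])]
dishes [(0.65, [203.8, 148.7, 31.4, 29.4]), (0.24, [279.0, 162.2, 8.1, 15.0])]
[ 457.29028766 -160.32877923  138.7137429 ] [ 455.8145087  -158.40908912  142.        ]
```

```bash
python3 -c "
from bench import bot
print(bot.job_done())"
```

```text
the job is handed in; nothing more can be done
None
```

I handed the job in at about 22 s: the lid is in the mill, pressed and twisted clockwise to the stop, and the run lever is over on its +y (run) side. The rack, bottle and dishes have not moved. One thing to know: the fingers pressed the lever against its end stop with about 54 N, above the 40 N limit set for the arm and gripper body, though only the fingers should have been in contact.

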